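Rake jack pins into a fluted tray

TASK

Take the red-gripped rake from its cradle, set its two shoulders down on the side rims at the tray's clear landing end, and comb the loose steel pins to the other end with the shoulders riding lightly on both rims all the way, never bearing down hard or forcing a pin that jams, again if need be, until each pin lies fully down along a groove. Then stand the rake back in its cradle. Move the pins only with the rake and leave everything else on the bench where it is.

Things in the scene. Friction and masses are not known exactly. Their poses are not given: they have to be found in the camera images.
- tray: Beech pin tray fixed to the bench, 140 (its x) by 234 (its y) by 35 mm high; origin at the centre of its underside, z up. Nine square grooves along x, 116 mm long, 15 wide, 13 deep, centred at y = -57.5, -37.5 .. +102.5; round-topped 5 mm ridges between, tops at z = 21. Side rims, x = +-58 to +-70, run its length, tops at z = 35. End walls: z up to 31, inner faces at y = +-110.
- tray_landing (a point): Tray: the clear landing at its -y end, y = -110 to -65 mm, flat (z = 21), free of pins. This point is over its middle (x 0, y -87), level with the tops of the rims (z = 35). Axes as the tray's; combing runs along +y. The rims' aluminium wear strips, on thin rubber (20 N/mm each), are worn hollow: level here, up to 3 mm lower on the way, not measured: follow by feel. Over 15 N dents them.
- tray_last_groove (a point): Tray: the mouth of the last groove at its +y end (x 0, y +102.5, z = 21 mm), beside the end wall. The rake need not go further than y = +90 to fill it.
- rake: Hand rake, red grip, about 0.3 kg; starts standing in its cradle. Origin at the middle of its head, in the plane of the flat underside; x along the head, z up. Head: aluminium bar 150 (x) by 20 (y) mm, z = 0 to 16; its ends, |x| over 54, are the shoulders that ride on the tray's rims.
- rake_grip (a point): Rake: point inside the grip at z = 45 mm. The grip is an upright flat-sided block, 90 (x) by 22 (y) mm, z = 16 to 66 mm, to be pinched across its 22 mm.
- rake_teeth (a point): Rake: the tips of the teeth, at the middle of the row, z = -10 mm. Nine flat steel teeth, 9 mm wide (x) and 5 mm thick (y), in one row from x = -54.5 to +54.5 at a pitch of 12.5. With the shoulders on the rims the tips clear the ridges by 1 to 4 mm and pass over pins that are down.
- cradle: Grey cradle for the rake, fixed, 170 (its x) by 70 (its y) mm; origin at the centre of its underside. Two uprights at x = +-58 to +-72 have notches 28 mm wide in y, with flared cheeks up to z = 45 mm; the teeth hang freely between the uprights.
- cradle_seat (a point): Cradle: middle of the two notch floors, z = 26 mm. The rake's origin is here when it stands home, its x along the cradle's x (either way round).
- pin1: Jack pin 1: round steel pin with rounded ends, 12 mm diameter, 100 mm long, about 85 g, brass band near one end. Origin at its centre on its axis, x along the axis. Starts lying askew across the tray's ridges (axis 27 mm above the bench); fully down in a groove its axis is 14 mm above the bench. It rolls and slides when pushed; over 30 N would mark it. One caught on a ridge drops in when the rake is backed off.
- pin2: Jack pin 2: round steel pin with rounded ends, 12 mm diameter, 100 mm long, about 85 g, brass band near one end. Origin at its centre on its axis, x along the axis. Starts lying askew across the tray's ridges (axis 27 mm above the bench); fully down in a groove its axis is 14 mm above the bench. It rolls and slides when pushed; over 30 N would mark it. One caught on a ridge drops in when the rake is backed off.
- pin3: Jack pin 3: round steel pin with rounded ends, 12 mm diameter, 100 mm long, about 85 g, brass band near one end. Origin at its centre on its axis, x along the axis. Starts lying askew across the tray's ridges (axis 27 mm above the bench); fully down in a groove its axis is 14 mm above the bench. It rolls and slides when pushed; over 30 N would mark it. One caught on a ridge drops in when the rake is backed off.
- pin4: Jack pin 4: round steel pin with rounded ends, 12 mm diameter, 100 mm long, about 85 g, brass band near one end. Origin at its centre on its axis, x along the axis. Starts lying askew across the tray's ridges (axis 27 mm above the bench); fully down in a groove its axis is 14 mm above the bench. It rolls and slides when pushed; over 30 N would mark it. One caught on a ridge drops in when the rake is backed off.
- last: Bystander: wooden shoe last, 250 mm long, 94 mm high; origin under its middle.
- hammer: Bystander: hammer, 260 mm, lying.
- screwdriver: Bystander: screwdriver, 200 mm, lying.
- wax_tin: Bystander: green wax tin, 72 mm wide, 45 mm high.
- glue_jar: Bystander: amber glue jar, 68 mm wide, 100 mm high.
- cork_block: Bystander: cork sanding block 40 x 65 x 28 mm, beside the tray.
- heel_lift: Bystander: black rubber heel lift 71 x 46 x 12 mm, beside the cradle.
Not all that is in view belongs to the job. Of the things that look like the cradle, the middle-sized one is meant.

How it is judged:
By the outcome, as a careful person would: the job done as asked, in the order asked, and still so for the second after the job is handed in, with the robot touching nothing.
It also fails if it takes over 72 s, if anything falls off the work surface, if the arm or the gripper's body presses on something with over 40 N, if the wrist force passes 120 N, or if a joint passes its speed limit or range.

ROBOT

A 7-joint arm with a two-finger parallel gripper is mounted at the origin on the work surface. World frame = base frame: x ahead of the robot, y to its left, z up, the work surface at z = 0. Lengths are in m, angles in rad, forces in N, time in s.
With the tool pointing down it reaches from about 0.35 to 0.9 m from the base axis. Payload 19.9 kg.
Tool frame: the origin (TCP) lies at the very end of the fingers, on their centre line; the grasp point (between the pads) lies 19 mm behind it; z points along the fingers, y is the line along which they close (so a half turn about z gives the same grasp; the last joint's range is limited). The gripper opens to 85 mm and grips with 20 to 120 N. Pads are 22 mm wide; open, the fingers measure 114 mm over their backs; the gripper's body (76 mm by 85 mm) begins 54 mm behind the grasp point. The pads swing forward as they close: fully open they stand 13 mm farther back than shut.
Start: joints at [-1.198, 0.417, -0.01, 1.614, 0.005, 1.111, -0.053], TCP at [0.251, 0.572, 0.231] pointing down, gripper open.
Joint ranges: [-2.81, 2.81], [-0.39, 2.02], [-1.27, 1.25], [0.06, 2.57], [-1.19, 4.33], [0.19, 2], [-2.82, 2.82]. Speed limits (rad/s): [1.89, 1.89, 2.39, 2.39, 3.01, 3.01, 3.01].

INTERFACE

Orientations are given as a unit quaternion [x, y, z, w].
In Python, from plant import ctrl, camera, get_calibration, finish_job gives the robot as it stands.
- The arm moves only by the tool jog_arm, never from a script. Its argument "motion" is text: rows parted by semicolons, each of 7 numbers parted by spaces: the opening, from 0 (shut) to 1 (fully open), then the shift along the tool's x, y, z in cm, then the turn, a rotation vector about the tool's x, y, z in degrees. In form: jaw dx dy dz ax ay az; .... A call has 1 to 20 rows; each row is the pose to reach, as a shift and turn from the pose commanded when the call began, along the tool's axes at that moment; what a row does not reach only later rows make up. A row lasts 1/8 s, in which the tool goes at most 62.5 mm and 10.7 degrees, less where a joint would pass 70% of its speed; a pose out of reach is approached as far as the arm can. A call with a gripper value outside its range is refused whole. The fingers move at their own pace and stop on an object; the grip force is fixed at half the most. Time passes only in rows, so rows that repeat a pose let the fingers close. It gives the time, the measured TCP pose, the force, the opening and the grip force at its end, in the units of the state.
- ctrl.state(): the state, without advancing time (a new reading comes with each control period).
- camera(name): name is "scene" or "top" or "wrist"; returns the picture (384x512x3 uint8, blue, green, red); there is no depth.
- get_calibration(name): a dict with "fx", "fy", "cx", "cy" (pixels), "T" (4x4, takes a point from camera to world coordinates); the wrist camera has in their place "T_tool_cam" (4x4, takes a point from camera to tool coordinates, whose origin is the TCP and whose axes are the flange's). Camera axes: x right, y down, z forward; pixel columns grow to the right and rows downward; lengths in m; the calibration is good to about 2 mm. A picture is of the moment at which its call begins: read the wrist's pose just before it. get_calibration takes no time and is no camera call.
- finish_job(): hands the job in; it is judged then, once.
The state is a dict: "time_s": time; "joint_positions": joint angles; "qvel": joint speeds; "effort": joint torques, N m; "tcp_pos": TCP position; "orientation": TCP orientation; "contact_force": force on the tool from outside, world axes, zero at the start; "moment": the same for the moment, N m; "width": opening from 0.0 (shut) to 1.0 (fully open); "finger_force": force on a finger pad.
Only numpy, scipy, OpenCV 4.12 (cv2) and the standard library are available. Lean on these libraries where they do the work, as an engineer would, in place of code of your own. Each camera call takes 0.05 s, during which the arm holds its last target. There are 200 camera calls.

## Working session

There is one attempt and no reset: what is moved stays moved. The work goes in short steps, Python scripts to look and compute and a tool call to move; the robot and the scene stay as the last step left them, time stands still between calls to the robot, and variables do not carry over. Pictures are saved under pics/ and viewed, at most 10 in all, crops included, and the job is handed in when it is done.

Besides the shell and the picture viewer there is one more tool, called after "Call:" by a JSON object that holds its "op" and its "data". jog_arm: Moves the arm, as the interface text tells. Its arguments: {"type":"object","properties":{"motion":{"type":"string"}},"required":["motion"]}

```bash
mkdir -p pics; ls; python3 - <<'E'
from plant import ctrl,camera,get_calibration
import cv2
s=ctrl.state()
for k,v in s.items(): print(k,v)
for n in ("scene","top"):
    cv2.imwrite(f"pics/{n}0.png",cv2.resize(camera(n),(800,600),interpolation=cv2.INTER_CUBIC))
for n in ("scene","top","wrist"): print(n,get_calibration(n))
E
```

```text
pics
time_s 0.0
joint_positions [-1.19849282  0.41796494 -0.01032271  1.61419334  0.00470497  1.11073328
 -0.05300362]
qvel [ 0.00078558  0.00022081 -0.00123911 -0.00022592 -0.00017901 -0.00097178
  0.00091454]
effort [ 4.72851807e-04 -8.64434981e+01  6.79002218e-01 -4.34915793e+01
  1.91153859e-02  7.19780612e-03 -1.94058384e-05]
tcp_pos [0.2511623  0.57191083 0.23065778]
orientation [ 2.05416482e-01  9.78674442e-01 -6.31630605e-04 -8.62561996e-05]
contact_force [-0.41266099 -0.92291068  0.50702179]
moment [ 0.01704585 -0.04028836 -0.00780691]
finger_force 0.0
width 1.0010548410125566
scene {'fx': 462.70370148964776, 'fy': 462.70370148964776, 'cx': 253.0085573857413, 'cy': 189.44744882110766, 'T': array([[ 0.29318755,  0.61672476, -0.73054202,  1.69051902],
       [ 0.95604636, -0.19236439,  0.22129461, -0.37675745],
       [-0.0040524 , -0.76331286, -0.6460163 ,  1.15415169],
       [ 0.        ,  0.        ,  0.        ,  1.        ]])}
top {'fx': 465.77745270854217, 'fy': 465.77745270854217, 'cx': 258.13778132150634, 'cy': 188.8620873008661, 'T': array([[ 0.00816239, -0.98934102,  0.14538815,  0.28840614],
       [-0.99977713, -0.01090498, -0.01807693,  0.01308125],
       [ 0.0194697 , -0.1452082 , -0.98920954,  1.37531765],
       [ 0.        ,  0.        ,  0.        ,  1.        ]])}
wrist {'fx': 339.0041238333958, 'fy': 339.0041238333958, 'cx': 256.89374033585705, 'cy': 186.2574361761139, 'T_tool_cam': array([[-5.15303562e-04, -9.64599475e-01, -2.63718764e-01,
         6.69237710e-02],
       [ 9.99999824e-01, -5.74658695e-04,  1.47930331e-04,
        -8.30413099e-04],
       [-2.94241801e-04, -2.63718641e-01,  9.64599602e-01,
        -1.42465332e-01],
       [ 0.00000000e+00,  0.00000000e+00,  0.00000000e+00,
         1.00000000e+00]])}
```

View pics/top0.png

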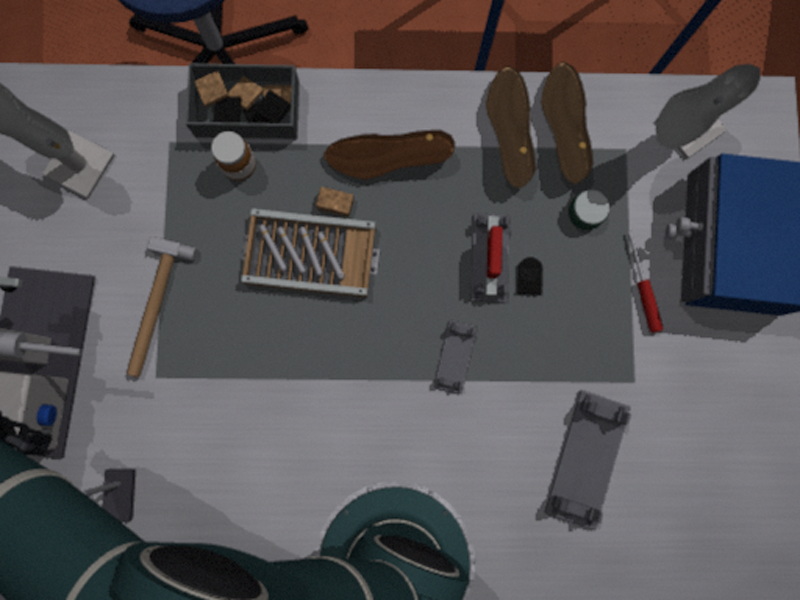

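View pics/scene0.png

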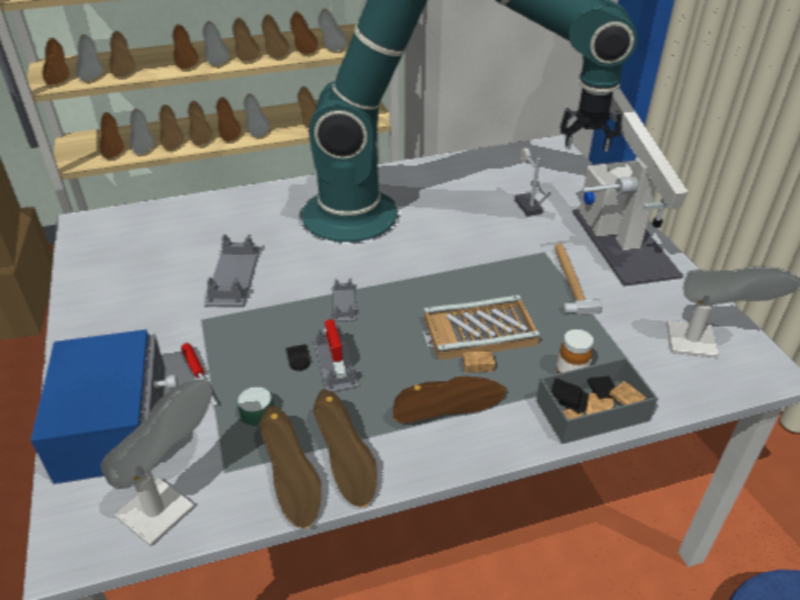

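Top view (800×600): tray at about (311,252) with its bare landing at the right end (357,258) and four askew pins at (272,248), (292,250), (310,252), (328,254). There are three cradle-like things: (491,258) middle-sized and holding the rake, (455,356) small, and (588,460) large. Two things are red-gripped: the rake (495,250) and the screwdriver (648,305). I choose the rake and cradle at (491,258) and check them in a close crop.

```bash
cat >h.py <<'E'
import numpy as np,cv2
from plant import ctrl,camera,get_calibration
from scipy.spatial.transform import Rotation as R
def ray(name,u,v,z,T=None):
    c=get_calibration(name)
    T=c["T"] if T is None else T
    d=T[:3,:3]@[(u-c["cx"])/c["fx"],(v-c["cy"])/c["fy"],1]
    return T[:3,3]+d*(z-T[2,3])/d[2]
def wristT(s=None):
    s=s or ctrl.state()
    T=np.eye(4);T[:3,:3]=R.from_quat(s["orientation"]).as_matrix();T[:3,3]=s["tcp_pos"]
    return T@get_calibration("wrist")["T_tool_cam"]
def proj(name,p,T=None):
    c=get_calibration(name);T=c["T"] if T is None else T
    q=T[:3,:3].T@(np.asarray(p)-T[:3,3]);return np.array([c["cx"]+c["fx"]*q[0]/q[2],c["cy"]+c["fy"]*q[1]/q[2]])
E
python3 - <<'E'
from h import *
im=camera("top")
a=im[125:200,150:250];b=im[125:200,285:385]
cv2.imwrite("pics/c1.png",np.hstack([cv2.resize(x,(400,300),interpolation=cv2.INTER_CUBIC) for x in(a,b)]))
E
```

```text
(no output)
```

View pics/c1.png

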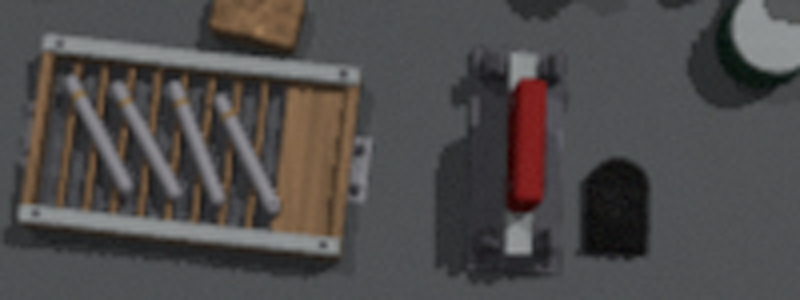

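The crop shows the bare landing on the tray's right, with rim corners at (45,35), (360,68), (338,257) and (18,222). The rake stands in the cradle, grip top spanning (510–546, 82–210) and head ends at (522,53) and (519,255).

```bash
python3 - <<'E'
from h import *
P=[ray("top",150+x/4,125+y/4,.035) for x,y in((45,35),(360,68),(338,257),(18,222))]
P=np.array(P);print(P.round(3));print("centre",P.mean(0))
print("lens",[np.linalg.norm(P[i]-P[(i+1)%4]).round(3) for i in range(4)])
yd=(P[0]+P[3]-P[1]-P[2]);print("tray +y dir deg",np.degrees(np.arctan2(yd[1],yd[0])))
G=np.array([ray("top",285+(x-400)/4,125+y/4,.092) for x,y in((513,82),(546,82),(541,210),(508,210))])
print("grip",G.round(3),G.mean(0))
H=np.array([ray("top",285+(x-400)/4,125+y/4,.042) for x,y in((522,53),(519,255))]);print("head",H,H.mean(0))
d=H[0]-H[1];print(np.degrees(np.arctan2(d[1],d[0])),np.linalg.norm(d))
d=G[0]+G[1]-G[2]-G[3];print(np.degrees(np.arctan2(d[1],d[0])),np.linalg.norm(d)/2)
print(R.from_quat(ctrl.state()["orientation"]).as_matrix().round(3))
E
```

```text
[[0.646 0.276 0.035]
 [0.625 0.043 0.035]
 [0.484 0.057 0.035]
 [0.507 0.29  0.035]]
centre [0.56528204 0.166477   0.035     ]
lens [np.float64(0.233), np.float64(0.142), np.float64(0.234), np.float64(0.141)]
tray +y dir deg 84.46591326713227
grip [[ 0.603 -0.165  0.092]
 [ 0.603 -0.189  0.092]
 [ 0.511 -0.184  0.092]
 [ 0.511 -0.161  0.092]] [ 0.55696566 -0.17485309  0.092     ]
head [[ 0.63702957 -0.17917662  0.042     ]
 [ 0.48650827 -0.17552557  0.042     ]] [ 0.56176892 -0.17735109  0.042     ]
-1.3894953846520868 0.15056557811756885
-2.7792069411481304 0.0920585937131726
[[-0.916  0.402 -0.   ]
 [ 0.402  0.916 -0.001]
 [-0.    -0.001 -1.   ]]
```

Call:
{"op": "jog_arm", "data": {"motion": "1 -58 -56 5 0 0 -22; 1 -58 -56 5 0 0 -22; 1 -58 -56 5 0 0 -22; 1 -58 -56 5 0 0 -22; 1 -58 -56 5 0 0 -22; 1 -58 -56 5 0 0 -22; 1 -58 -56 5 0 0 -22; 1 -58 -56 5 0 0 -22; 1 -58 -56 5 0 0 -22; 1 -58 -56 5 0 0 -22; 1 -58 -56 5 0 0 -22; 1 -58 -56 5 0 0 -22; 1 -58 -56 5 0 0 -22; 1 -58 -56 5 0 0 -22; 1 -58 -56 5 0 0 -22; 1 -58 -56 5 0 0 -22; 1 -58 -56 5 0 0 -22"}}

```text
time_s: 2.28
tcp_pos: [0.5572, -0.1727, 0.1816]
orientation: [0.014, 1.0, 0.0, 0.0]
contact_force: [0.7, 0.5, 1.2]
width: 1.002
finger_force: 0.0
```

```bash
python3 - <<'E'
from h import *
s=ctrl.state();print(s["time_s"],s["tcp_pos"],s["contact_force"],s["joint_positions"]);print(R.from_quat(s["orientation"]).as_matrix().round(4))
T=wristT(s);im=camera("wrist")
cv2.imwrite("pics/w1.png",cv2.resize(im,(800,600),interpolation=cv2.INTER_CUBIC))
E
```

```text
2.275 [ 0.55724317 -0.17268419  0.18159658] [0.65421837 0.46834438 1.15088725] [-0.04701354  0.41441669  0.37696341  1.77993778 -0.17978496  0.98065002
  1.94383036]
[[-9.996e-01  2.840e-02  4.000e-04]
 [ 2.840e-02  9.996e-01  3.000e-04]
 [-4.000e-04  3.000e-04 -1.000e+00]]
```

View pics/w1.png

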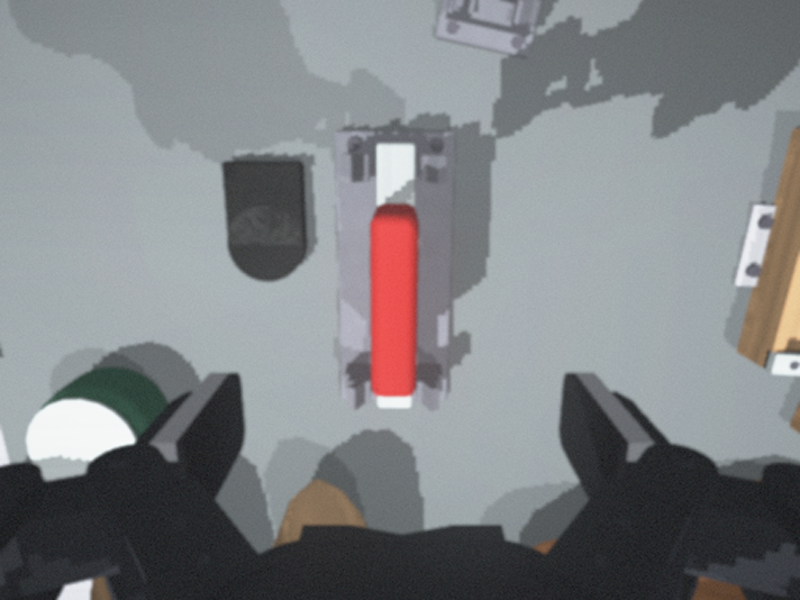

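The wrist view shows the grip top from (372–417, 218) to (372–415, 390) and the head's near end at (375–415, 143). The edges run vertical, so the yaw is right.

```bash
python3 - <<'E'
from h import *
T=wristT()
for n,u,v,z in(("far",394,218,.092),("near",394,390,.092),("headfar",395.5,143,.042),("headnear",394,408,.042),
 ("cradleL",338,128,.0),("cradleR",453,128,0)):
    p=ray("wrist",u*.64,v*.64,z,T);print(n,p.round(4))
E
```

```text
far [ 0.5203 -0.1757  0.092 ]
near [ 0.6025 -0.1784  0.092 ]
headfar [ 0.4885 -0.1745  0.042 ]
headnear [ 0.6383 -0.1802  0.042 ]
cradleL [ 0.4788 -0.2083  0.    ]
cradleR [ 0.4808 -0.141   0.    ]
```

Call:
{"op": "jog_arm", "data": {"motion": "1 -0.6 -0.45 3 0 0 0.5; 1 -0.6 -0.45 8 0 0 0.5; 1 -0.6 -0.45 11.5 0 0 0.5; 1 -0.6 -0.45 13 0 0 0.5; 1 -0.6 -0.45 13 0 0 0.5; 0.2 -0.6 -0.45 13 0 0 0.5; 0 -0.6 -0.45 13 0 0 0.5; 0 -0.6 -0.45 13 0 0 0.5; 0 -0.6 -0.45 13 0 0 0.5; 0 -0.6 -0.45 13 0 0 0.5; 0 -0.6 -0.45 13 0 0 0.5; 0 -0.6 -0.45 13 0 0 0.5"}}

```text
time_s: 3.82
tcp_pos: [0.5633, -0.1784, 0.0518]
orientation: [0.019, 1.0, -0.0, 0.0]
contact_force: [-1.6, 1.3, 6.6]
width: 0.249
finger_force: 63.2
```

```bash
python3 - <<'E'
from h import *
s=ctrl.state();print(s["time_s"],s["tcp_pos"],s["contact_force"],s["moment"],s["width"],s["finger_force"]);print(R.from_quat(s["orientation"]).as_matrix().round(4))
E
```

```text
3.825 [ 0.56328233 -0.17839331  0.05177089] [-1.57810295  1.34192187  6.60889781] [0.31887563 0.26359008 0.00224711] 0.24866905872040324 63.212857246398926
[[-9.993e-01  3.850e-02  6.000e-04]
 [ 3.850e-02  9.993e-01 -0.000e+00]
 [-6.000e-04 -0.000e+00 -1.000e+00]]
```

Call:
{"op": "jog_arm", "data": {"motion": "0 0 0 -2 0 0 0; 0 0 0 -5 0 0 0; 0 0 0 -8 0 0 0; 0 0.3 4 -10 0 0 1; 0 1.64 25.5 -10 0 0 3.3; 0 1.64 25.5 -10 0 0 3.3; 0 1.64 25.5 -10 0 0 3.3; 0 1.64 25.5 -10 0 0 3.3; 0 1.64 25.5 -10 0 0 3.3; 0 1.64 25.5 -10 0 0 3.3; 0 1.64 25.5 -10 0 0 3.3"}}

```text
time_s: 5.2
tcp_pos: [0.5566, 0.0758, 0.1517]
orientation: [0.049, 0.999, -0.0, 0.0]
contact_force: [0.5, -0.2, -3.1]
width: 0.245
finger_force: 62.0
```

```bash
python3 - <<'E'
from h import *
s=ctrl.state();print(s["time_s"],s["tcp_pos"],s["contact_force"],s["moment"],s["width"],s["finger_force"]);print(R.from_quat(s["orientation"]).as_matrix().round(4))
im=camera("wrist")
cv2.imwrite("pics/w2.png",cv2.resize(im,(800,600),interpolation=cv2.INTER_CUBIC))
E
```

```text
5.2 [0.55655416 0.07579339 0.15166479] [ 0.54170396 -0.15643197 -3.11805273] [-0.02024062  0.0365294   0.05148194] 0.24524778440036799 61.99414014816284
[[-9.952e-01  9.780e-02  2.000e-04]
 [ 9.780e-02  9.952e-01 -4.000e-04]
 [-2.000e-04 -3.000e-04 -1.000e+00]]
```

View pics/w2.png

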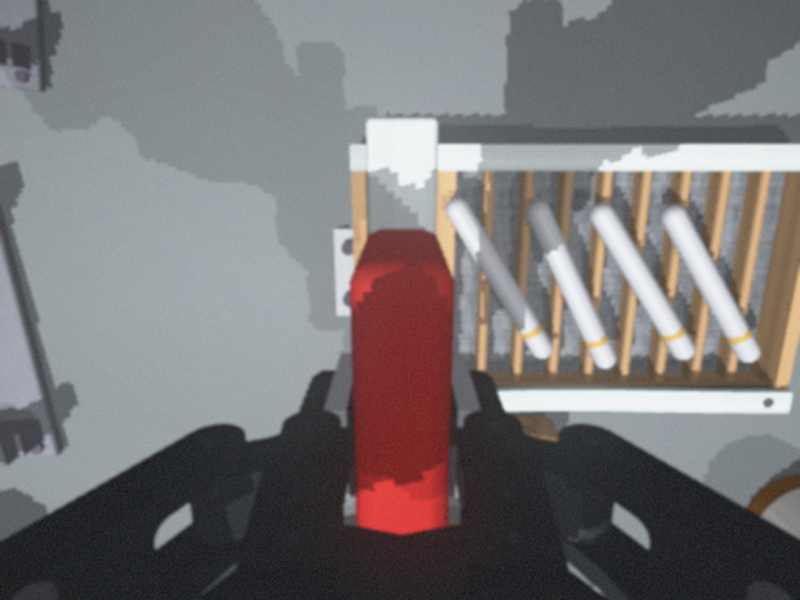

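The wrist view shows the rake square over the landing. The low-x rim's outer edge is at row 145 (from (350,145) to (790,145)), the high-x rim's outer edge runs (500,412) to (790,412), and the pins lie askew beyond the landing.

```bash
python3 - <<'E'
from h import *
s=ctrl.state();T=wristT(s);M=R.from_quat(s["orientation"]).as_matrix()
for n,u,v,z in(("lowx rim corner -y",350,145,.035),("lowx rim",790,144.5,.035),("hix rim",510,411,.035),("hix rim corner",791,412.5,.035),("head far L",367,119,.142),("head far R",437,119,.142),("pin1 end",450,202,.033)):
    p=ray("wrist",u*.64,v*.64,z,T);print(n,p.round(4),(M.T@(p-s["tcp_pos"])).round(4))
E
```

```text
lowx rim corner -y [0.4868 0.0578 0.035 ] [ 0.0677 -0.0249  0.1166]
lowx rim [0.5069 0.2642 0.035 ] [0.0678 0.1825 0.1165]
hix rim [0.6329 0.1267 0.035 ] [-0.071   0.058   0.1166]
hix rim corner [0.6487 0.278  0.035 ] [-0.0719  0.2101  0.1166]
head far L [0.4816 0.0732 0.142 ] [ 0.0743 -0.0101  0.0096]
head far R [0.4835 0.0922 0.142 ] [0.0743 0.009  0.0096]
pin1 end [0.5182 0.1029 0.033 ] [0.0408 0.0231 0.1186]
```

Call:
{"op": "jog_arm", "data": {"motion": "0 -0.1 0 4 0 0 0; 0 -0.1 0 7.5 0 0 0; 0 -0.1 0 8.4 0 0 0; 0 -0.1 0 8.7 0 0 0; 0 -0.1 0 8.8 0 0 0; 0 -0.1 0 8.8 0 0 0"}}

```text
time_s: 6.0
tcp_pos: [0.558, 0.077, 0.0642]
orientation: [0.048, 0.999, 0.0, 0.001]
contact_force: [0.2, 0.1, -1.4]
width: 0.25
finger_force: 61.9
```

```bash
cat >st.py <<'E'
from h import *
s=ctrl.state();M=R.from_quat(s["orientation"]).as_matrix()
c=np.array([.5653,.1665]);t=np.radians(84.4);y=np.array([np.cos(t),np.sin(t)])
print(round(s["time_s"],2),"tcp",s["tcp_pos"].round(5) if hasattr(s["tcp_pos"],"round") else s["tcp_pos"],"trayy",((s["tcp_pos"][:2]-c)@y*1e3).round(1),
"F tool",(M.T@s["contact_force"]).round(2),"M tool",(M.T@s["moment"]).round(3),"w",round(s["width"],3))
E
python3 st.py
```

```text
6.0 tcp [0.558   0.07703 0.06423] trayy -89.8 F tool [-0.22  0.1   1.41] M tool [-0.002 -0.005  0.006] w 0.25
```

Call:
{"op": "jog_arm", "data": {"motion": "0 0 0 0.1 0 0 0; 0 0 0 0.1 0 0 0; 0 0 0 0.1 0 0 0"}}

```text
time_s: 6.38
tcp_pos: [0.5575, 0.077, 0.0624]
orientation: [0.048, 0.999, -0.0, 0.0]
contact_force: [0.4, 0.2, -2.6]
width: 0.253
finger_force: 61.9
```

```bash
python3 st.py
```

```text
6.38 tcp [0.55751 0.07695 0.06239] trayy -89.9 F tool [-0.33  0.21  2.65] M tool [-0.032 -0.06   0.01 ] w 0.253
```

Call:
{"op": "jog_arm", "data": {"motion": "0 0 0 0.04 0 0 0; 0 0 0 0.07 0 0 0; 0 0 0 0.07 0 0 0; 0 0 0 0.07 0 0 0"}}

```text
time_s: 6.88
tcp_pos: [0.5575, 0.0769, 0.0616]
orientation: [0.048, 0.999, -0.0, -0.0]
contact_force: [0.1, 0.0, -2.8]
width: 0.25
finger_force: 61.9
```

Call:
{"op": "jog_arm", "data": {"motion": "0 0 0 0.04 0 0 0; 0 0 0 0.04 0 0 0; 0 0 0 0.04 0 0 0"}}

```text
time_s: 7.25
tcp_pos: [0.5575, 0.0769, 0.0612]
orientation: [0.048, 0.999, -0.0, -0.0]
contact_force: [0.3, 0.1, -2.2]
width: 0.249
finger_force: 61.9
```

Call:
{"op": "jog_arm", "data": {"motion": "0 0 0 0.03 0 0 0; 0 0 0 0.03 0 0 0; 0 0 0 0.03 0 0 0"}}

```text
time_s: 7.62
tcp_pos: [0.5575, 0.077, 0.0609]
orientation: [0.048, 0.999, -0.0, 0.0]
contact_force: [-0.2, -0.1, -2.5]
width: 0.251
finger_force: 62.0
```

```bash
python3 st.py
```

```text
7.62 tcp [0.55747 0.07696 0.0609 ] trayy -89.9 F tool [ 0.18 -0.09  2.53] M tool [0.034 0.027 0.034] w 0.251
```

Call:
{"op": "jog_arm", "data": {"motion": "0 0 0 0.03 0 0 0; 0 0 0 0.03 0 0 0; 0 0 0 0.03 0 0 0"}}

```text
time_s: 8.0
tcp_pos: [0.5575, 0.0769, 0.0606]
orientation: [0.048, 0.999, -0.0, 0.0]
contact_force: [0.0, 0.7, -2.5]
width: 0.243
finger_force: 62.1
```

```bash
python3 st.py
```

```text
8.0 tcp [0.55749 0.07693 0.06063] trayy -89.9 F tool [0.03 0.72 2.45] M tool [-0.003 -0.013 -0.003] w 0.243
```

Call:
{"op": "jog_arm", "data": {"motion": "0 0 0 0.03 0 0 0; 0 0 0 0.03 0 0 0; 0 0 0 0.03 0 0 0"}}

```text
time_s: 8.38
tcp_pos: [0.5575, 0.077, 0.0604]
orientation: [0.048, 0.999, -0.0, 0.0]
contact_force: [-1.7, -0.6, 4.4]
width: 0.25
finger_force: 62.8
```

```bash
python3 st.py
```

```text
8.38 tcp [0.55751 0.07696 0.06043] trayy -89.9 F tool [ 1.65 -0.81 -4.4 ] M tool [ 0.078  0.454 -0.039] w 0.25
```

Call:
{"op": "jog_arm", "data": {"motion": "0 0 0 0 0 0.3 0; 0 0 0 0 0 0.3 0; 0 0 0 0 0 0.3 0"}}

```text
time_s: 8.75
tcp_pos: [0.5576, 0.077, 0.0604]
orientation: [0.048, 0.999, 0.0, -0.003]
contact_force: [-2.5, 0.8, 5.9]
width: 0.246
finger_force: 63.0
```

```bash
python3 st.py
```

```text
8.75 tcp [0.55756 0.07695 0.0604 ] trayy -89.9 F tool [ 2.61  0.53 -5.9 ] M tool [0.136 0.396 0.029] w 0.246
```

Call:
{"op": "jog_arm", "data": {"motion": "0 0 0.2 0 0 0.2 0; 0 0 0.4 0 0 0.2 0; 0 0 0.6 0 0 0.2 0; 0 0 0.8 0 0 0.2 0; 0 0 0.8 0 0 0.2 0"}}

```text
time_s: 9.38
tcp_pos: [0.5586, 0.085, 0.0604]
orientation: [0.048, 0.999, 0.0, -0.004]
contact_force: [-0.2, -2.8, 5.2]
width: 0.252
finger_force: 63.1
```

```bash
cat >>st.py <<'E'
F=M.T@s["contact_force"];m=M.T@s["moment"];N=3.0-F[2];d=(m[1]-.026*F[0])/.064
print("N+x %.1f  N-x %.1f  push %.1f"%((N+d)/2,(N-d)/2,F[1]))
E
python3 st.py
```

```text
9.38 tcp [0.55856 0.08504 0.06044] trayy -81.7 F tool [-0.04 -2.8  -5.19] M tool [ 0.788 -0.684  0.222] w 0.252
N+x -1.2  N-x 9.4  push -2.8
```

Call:
{"op": "jog_arm", "data": {"motion": "0 0 0.1 0 0 -0.25 0; 0 0 0.2 0 0 -0.5 0; 0 0 0.4 0 0 -0.5 0; 0 0 0.5 0 0 -0.5 0; 0 0 0.5 0 0 -0.5 0"}}

```text
time_s: 10.0
tcp_pos: [0.5588, 0.0899, 0.0604]
orientation: [0.048, 0.999, -0.0, 0.0]
contact_force: [-0.1, -4.0, 6.4]
width: 0.253
finger_force: 63.3
```

```bash
sed -i 's/\.026\*F/.28*F/' st.py; python3 st.py
```

```text
10.0 tcp [0.55877 0.08989 0.06039] trayy -76.9 F tool [-0.3  -4.01 -6.38] M tool [ 1.036 -0.075  0.015] w 0.253
N+x 4.8  N-x 4.6  push -4.0
```

Call:
{"op": "jog_arm", "data": {"motion": "0 0 0.2 0 0 0 0; 0 0 0.4 0 0 0 0; 0 0 0.6 0 0 0 0; 0 0 0.6 0 0 0 0"}}

```text
time_s: 10.5
tcp_pos: [0.5593, 0.0959, 0.0604]
orientation: [0.048, 0.999, -0.0, 0.0]
contact_force: [0.4, -3.8, 6.7]
width: 0.246
finger_force: 63.3
```

```bash
python3 st.py
```

```text
10.5 tcp [0.55934 0.09592 0.06039] trayy -70.8 F tool [-0.81 -3.76 -6.69] M tool [ 0.926 -0.115  0.047] w 0.246
N+x 5.7  N-x 4.0  push -3.8
```

Call:
{"op": "jog_arm", "data": {"motion": "0 0 0.2 0 0 0 0; 0 0 0.4 0 0 0 0; 0 0 0.6 0 0 0 0; 0 0 0.6 0 0 0 0"}}

```text
time_s: 11.0
tcp_pos: [0.5599, 0.1019, 0.0604]
orientation: [0.048, 0.999, -0.0, -0.0]
contact_force: [-0.8, -3.6, 6.1]
width: 0.255
finger_force: 63.3
```

```bash
python3 st.py
```

```text
11.0 tcp [0.55991 0.10185 0.06038] trayy -64.9 F tool [ 0.49 -3.71 -6.14] M tool [ 1.026 -0.05   0.041] w 0.255
N+x 3.1  N-x 6.0  push -3.7
```

Call:
{"op": "jog_arm", "data": {"motion": "0 0 0.2 0.005 0 0 0; 0 0 0.4 0.01 0 0 0; 0 0 0.6 0.015 0 0 0; 0 0 0.6 0.015 0 0 0"}}

```text
time_s: 11.5
tcp_pos: [0.5606, 0.1077, 0.0603]
orientation: [0.048, 0.999, -0.0, 0.0]
contact_force: [-0.6, -4.6, 7.4]
width: 0.253
finger_force: 63.5
```

```bash
python3 st.py
```

```text
11.5 tcp [0.56056 0.10765 0.06032] trayy -59.0 F tool [ 0.15 -4.67 -7.45] M tool [1.34  0.052 0.052] w 0.253
N+x 5.3  N-x 5.2  push -4.7
```

Call:
{"op": "jog_arm", "data": {"motion": "0 0 0.2 0.005 0 0 0; 0 0 0.4 0.01 0 0 0; 0 0 0.6 0.015 0 0 0; 0 0 0.8 0.02 0 0 0; 0 0 0.8 0.02 0 0 0"}}

```text
time_s: 12.12
tcp_pos: [0.5613, 0.1159, 0.0601]
orientation: [0.048, 0.999, -0.0, 0.0]
contact_force: [-0.6, -4.7, 7.2]
width: 0.247
finger_force: 63.4
```

```bash
python3 st.py
```

```text
12.12 tcp [0.56133 0.11585 0.06009] trayy -50.8 F tool [ 0.17 -4.76 -7.22] M tool [ 1.006 -0.112 -0.016] w 0.247
N+x 3.9  N-x 6.4  push -4.8
```

Call:
{"op": "jog_arm", "data": {"motion": "0 0 0.2 0.008 0 0 0; 0 0 0.4 0.016 0 0 0; 0 0 0.6 0.024 0 0 0; 0 0 0.8 0.032 0 0 0; 0 0 0.8 0.032 0 0 0"}}

```text
time_s: 12.75
tcp_pos: [0.562, 0.1239, 0.0597]
orientation: [0.048, 0.999, -0.0, -0.0]
contact_force: [0.1, -2.6, 5.2]
width: 0.25
finger_force: 63.2
```

```bash
python3 st.py
```

```text
12.75 tcp [0.56197 0.12392 0.05969] trayy -42.7 F tool [-0.38 -2.55 -5.19] M tool [ 0.8   -0.106 -0.011] w 0.25
N+x 4.1  N-x 4.1  push -2.6
```

Call:
{"op": "jog_arm", "data": {"motion": "0 0 0.2 0.015 0 0 0; 0 0 0.4 0.027 0 0 0; 0 0 0.6 0.04 0 0 0; 0 0 0.8 0.053 0 0 0; 0 0 0.8 0.053 0 0 0"}}

```text
time_s: 13.38
tcp_pos: [0.5627, 0.1319, 0.0592]
orientation: [0.048, 0.999, -0.0, -0.0]
contact_force: [0.6, -3.2, 7.1]
width: 0.246
finger_force: 63.3
```

```bash
python3 st.py
```

```text
13.38 tcp [0.56273 0.13186 0.05917] trayy -34.7 F tool [-0.86 -3.14 -7.11] M tool [ 0.872 -0.066 -0.023] w 0.246
N+x 6.4  N-x 3.7  push -3.1
```

Call:
{"op": "jog_arm", "data": {"motion": "0 0 0.2 0.011 0 0 0; 0 0 0.4 0.022 0 0 0; 0 0 0.6 0.033 0 0 0; 0 0 0.8 0.042 0 0 0; 0 0 0.8 0.042 0 0 0"}}

```text
time_s: 14.0
tcp_pos: [0.5635, 0.1399, 0.0587]
orientation: [0.048, 0.999, -0.0, -0.0]
contact_force: [0.6, -2.6, 6.5]
width: 0.248
finger_force: 63.2
```

```bash
python3 st.py
```

```text
14.0 tcp [0.5635  0.13987 0.05871] trayy -26.7 F tool [-0.84 -2.53 -6.5 ] M tool [ 0.851 -0.05  -0.016] w 0.248
N+x 6.2  N-x 3.3  push -2.5
```

Call:
{"op": "jog_arm", "data": {"motion": "0 0 0.2 0.011 0 0 0; 0 0 0.4 0.022 0 0 0; 0 0 0.6 0.033 0 0 0; 0 0 0.8 0.043 0 0 0; 0 0 0.8 0.043 0 0 0"}}

```text
time_s: 14.62
tcp_pos: [0.5643, 0.1478, 0.0583]
orientation: [0.048, 0.999, -0.0, -0.0]
contact_force: [-0.4, -3.1, 5.4]
width: 0.25
finger_force: 63.3
```

```bash
python3 st.py
```

```text
14.62 tcp [0.56428 0.14779 0.05831] trayy -18.7 F tool [ 0.14 -3.08 -5.4 ] M tool [ 0.858 -0.095 -0.018] w 0.25
N+x 3.2  N-x 5.2  push -3.1
```

Call:
{"op": "jog_arm", "data": {"motion": "0 0 0.2 0.012 0 0 0; 0 0 0.4 0.024 0 0 0; 0 0 0.6 0.035 0 0 0; 0 0 0.8 0.045 0 0 0; 0 0 0.8 0.045 0 0 0"}}

```text
time_s: 15.25
tcp_pos: [0.5649, 0.1557, 0.0578]
orientation: [0.048, 0.999, -0.0, -0.0]
contact_force: [-2.0, -3.6, 7.0]
width: 0.252
finger_force: 63.4
```

```bash
python3 st.py
```

```text
15.25 tcp [0.56493 0.15574 0.05784] trayy -10.7 F tool [ 1.63 -3.73 -6.98] M tool [0.904 0.098 0.054] w 0.252
N+x 2.2  N-x 7.8  push -3.7
```

Call:
{"op": "jog_arm", "data": {"motion": "0 0 0.2 0.009 0 0 0; 0 0 0.4 0.017 0 0 0; 0 0 0.6 0.025 0 0 0; 0 0 0.8 0.032 0 0 0; 0 0 0.8 0.032 0 0 0"}}

```text
time_s: 15.88
tcp_pos: [0.5659, 0.1633, 0.0577]
orientation: [0.048, 0.999, -0.0, 0.0]
contact_force: [-0.8, -5.1, 8.2]
width: 0.252
finger_force: 63.7
```

```bash
python3 st.py
```

```text
15.88 tcp [0.5659  0.16327 0.05766] trayy -3.2 F tool [ 0.33 -5.21 -8.22] M tool [ 1.351  0.004 -0.042] w 0.252
N+x 4.9  N-x 6.3  push -5.2
```

Call:
{"op": "jog_arm", "data": {"motion": "0 0 0.2 0.002 0 0 0; 0 0 0.4 0.004 0 0 0; 0 0 0.6 0.006 0 0 0; 0 0 0.8 0.006 0 0 0; 0 0 0.8 0.006 0 0 0"}}

```text
time_s: 16.5
tcp_pos: [0.5668, 0.1712, 0.0577]
orientation: [0.048, 0.999, -0.0, 0.0]
contact_force: [-0.0, -5.0, 10.4]
width: 0.249
finger_force: 63.8
```

```bash
python3 st.py
```

```text
16.5 tcp [0.56679 0.17119 0.0577 ] trayy 4.8 F tool [ -0.47  -5.01 -10.4 ] M tool [ 1.392 -0.074  0.042] w 0.249
N+x 7.2  N-x 6.2  push -5.0
```

Call:
{"op": "jog_arm", "data": {"motion": "0 0 0.2 -0.007 0 0 0; 0 0 0.4 -0.014 0 0 0; 0 0 0.6 -0.023 0 0 0; 0 0 0.8 -0.032 0 0 0; 0 0 0.8 -0.032 0 0 0"}}

```text
time_s: 17.12
tcp_pos: [0.5674, 0.1794, 0.0578]
orientation: [0.048, 0.999, -0.0, -0.0]
contact_force: [-0.3, -3.4, 6.6]
width: 0.248
finger_force: 63.4
```

```bash
python3 st.py
```

```text
17.12 tcp [0.56736 0.17939 0.05781] trayy 13.0 F tool [ 0.02 -3.39 -6.63] M tool [ 1.022 -0.125  0.006] w 0.248
N+x 3.8  N-x 5.8  push -3.4
```

Call:
{"op": "jog_arm", "data": {"motion": "0 0 0.2 -0.002 0 0 0; 0 0 0.4 -0.005 0 0 0; 0 0 0.6 -0.008 0 0 0; 0 0 0.8 -0.011 0 0 0; 0 0 0.8 -0.011 0 0 0"}}

```text
time_s: 17.75
tcp_pos: [0.5682, 0.187, 0.058]
orientation: [0.048, 0.999, -0.0, -0.0]
contact_force: [-0.9, -6.7, 8.3]
width: 0.256
finger_force: 63.7
```

```bash
python3 st.py
```

```text
17.75 tcp [0.56819 0.18703 0.05802] trayy 20.7 F tool [ 0.22 -6.73 -8.31] M tool [1.486 0.015 0.052] w 0.256
N+x 5.3  N-x 6.0  push -6.7
```

Call:
{"op": "jog_arm", "data": {"motion": "0 0 0.2 -0.009 0 0 0; 0 0 0.4 -0.018 0 0 0; 0 0 0.6 -0.027 0 0 0; 0 0 0.8 -0.035 0 0 0; 0 0 0.8 -0.035 0 0 0"}}

```text
time_s: 18.38
tcp_pos: [0.569, 0.1951, 0.0584]
orientation: [0.048, 0.999, -0.0, 0.0]
contact_force: [-1.0, -5.1, 8.3]
width: 0.252
finger_force: 63.6
```

```bash
python3 st.py
```

```text
18.38 tcp [0.569   0.19507 0.05837] trayy 28.8 F tool [ 0.46 -5.15 -8.27] M tool [ 1.371 -0.06   0.043] w 0.252
N+x 4.2  N-x 7.1  push -5.2
```

Call:
{"op": "jog_arm", "data": {"motion": "0 0 0.2 -0.011 0 0 0; 0 0 0.4 -0.022 0 0 0; 0 0 0.6 -0.033 0 0 0; 0 0 0.8 -0.044 0 0 0; 0 0 0.8 -0.044 0 0 0"}}

```text
time_s: 19.0
tcp_pos: [0.5697, 0.2032, 0.0587]
orientation: [0.048, 0.999, -0.0, -0.0]
contact_force: [-1.5, -5.4, 7.8]
width: 0.248
finger_force: 63.4
```

```bash
python3 st.py
```

```text
19.0 tcp [0.56966 0.20321 0.05869] trayy 37.0 F tool [ 1.01 -5.5  -7.79] M tool [ 1.142 -0.071  0.042] w 0.248
N+x 2.6  N-x 8.2  push -5.5
```

Call:
{"op": "jog_arm", "data": {"motion": "0 0 0.2 -0.01 0 -0.03 0; 0 0 0.4 -0.02 0 -0.06 0; 0 0 0.6 -0.029 0 -0.06 0; 0 0 0.8 -0.037 0 -0.06 0; 0 0 0.8 -0.037 0 -0.06 0"}}

```text
time_s: 19.62
tcp_pos: [0.5703, 0.2112, 0.059]
orientation: [0.048, 0.999, -0.0, 0.0]
contact_force: [-0.2, -4.6, 6.0]
width: 0.25
finger_force: 63.3
```

```bash
python3 st.py
```

```text
19.62 tcp [0.57032 0.21118 0.05902] trayy 45.0 F tool [-0.22 -4.63 -6.04] M tool [ 1.017 -0.025 -0.006] w 0.25
N+x 4.8  N-x 4.2  push -4.6
```

Call:
{"op": "jog_arm", "data": {"motion": "0 0 0.2 -0.006 0 0 0; 0 0 0.4 -0.012 0 0 0; 0 0 0.6 -0.018 0 0 0; 0 0 0.8 -0.024 0 0 0; 0 0 0.8 -0.024 0 0 0"}}

```text
time_s: 20.25
tcp_pos: [0.5711, 0.2191, 0.0593]
orientation: [0.048, 0.999, -0.0, 0.0]
contact_force: [-0.1, -5.2, 7.6]
width: 0.247
finger_force: 63.4
```

```bash
python3 st.py
```

```text
20.25 tcp [0.57112 0.21912 0.05928] trayy 52.9 F tool [-0.38 -5.17 -7.62] M tool [ 1.089 -0.    -0.011] w 0.247
N+x 6.1  N-x 4.5  push -5.2
```

Call:
{"op": "jog_arm", "data": {"motion": "0 0 0.2 -0.009 0 0 0; 0 0 0.4 -0.018 0 0 0; 0 0 0.6 -0.026 0 0 0; 0 0 0.8 -0.034 0 0 0; 0 0 0.8 -0.034 0 0 0"}}

```text
time_s: 20.88
tcp_pos: [0.5718, 0.2272, 0.0596]
orientation: [0.048, 0.999, -0.0, 0.0]
contact_force: [-0.5, -4.1, 5.4]
width: 0.249
finger_force: 63.3
```

```bash
python3 st.py
```

```text
20.88 tcp [0.57184 0.22717 0.05957] trayy 61.0 F tool [ 0.1  -4.1  -5.43] M tool [ 1.    -0.033 -0.002] w 0.249
N+x 3.7  N-x 4.7  push -4.1
```

Call:
{"op": "jog_arm", "data": {"motion": "0 0 0.2 -0.003 0 0 0; 0 0 0.4 -0.006 0 0 0; 0 0 0.6 -0.01 0 0 0; 0 0 0.8 -0.014 0 0 0; 0 0 0.8 -0.014 0 0 0"}}

```text
time_s: 21.5
tcp_pos: [0.5727, 0.235, 0.0598]
orientation: [0.048, 0.999, -0.0, 0.0]
contact_force: [0.4, -4.4, 7.3]
width: 0.252
finger_force: 63.4
```

```bash
python3 st.py; python3 - <<'E'
from h import *
im=camera("wrist")
cv2.imwrite("pics/w3.png",cv2.resize(im,(800,600),interpolation=cv2.INTER_CUBIC))
E
```

```text
21.5 tcp [0.57269 0.23502 0.0598 ] trayy 68.9 F tool [-0.81 -4.32 -7.33] M tool [ 1.161 -0.013  0.014] w 0.252
N+x 6.8  N-x 3.5  push -4.3
```

View pics/w3.png

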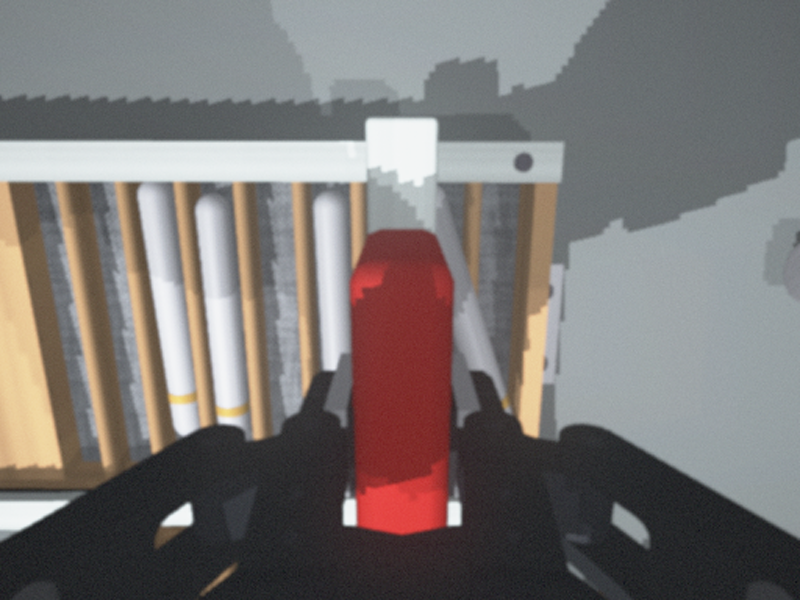

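Three pins lie along grooves behind the rake at (168,300), (225,310) and (330,280). The fourth is still askew just ahead, from (445,220) to (505,400), so I carry on towards +90.

Call:
{"op": "jog_arm", "data": {"motion": "0 0 0.2 -0.007 0 0 0; 0 0 0.4 -0.014 0 0 0; 0 0 0.6 -0.02 0 0 0; 0 0 0.8 -0.025 0 0 0; 0 0 0.8 -0.025 0 0 0"}}

```text
time_s: 22.18
tcp_pos: [0.5734, 0.243, 0.06]
orientation: [0.048, 0.999, -0.0, 0.0]
contact_force: [-1.1, -5.6, 6.9]
width: 0.251
finger_force: 63.4
```

```bash
python3 st.py
```

```text
22.18 tcp [0.57342 0.24302 0.06001] trayy 77.0 F tool [ 0.51 -5.65 -6.93] M tool [ 1.102 -0.009  0.002] w 0.251
N+x 3.8  N-x 6.2  push -5.6
```

Call:
{"op": "jog_arm", "data": {"motion": "0 0 0.2 -0.005 0 0 0; 0 0 0.4 -0.01 0 0 0; 0 0 0.6 -0.015 0 0 0; 0 0 0.8 -0.02 0 0 0; 0 0 0.8 -0.02 0 0 0"}}

```text
time_s: 22.8
tcp_pos: [0.5739, 0.2478, 0.0601]
orientation: [0.049, 0.999, -0.002, -0.0]
contact_force: [-5.9, -19.4, 16.1]
width: 0.25
finger_force: 64.6
```

```bash
python3 st.py
```

```text
22.8 tcp [0.5739  0.24782 0.06006] trayy 81.8 F tool [  3.96 -20.   -16.01] M tool [ 5.024  0.775 -0.007] w 0.25
N+x 6.9  N-x 12.1  push -20.0
```

Push is up to 20 N, so the pin has jammed. I back off and look.

Call:
{"op": "jog_arm", "data": {"motion": "0 0 -0.5 0.008 0 0 0; 0 0 -0.9 0.018 0 0 0; 0 0 -1.3 0.028 0 0 0; 0 0 -1.6 0.036 0 0 0; 0 0 -1.6 0.036 0 0 0"}}

```text
time_s: 23.42
tcp_pos: [0.5727, 0.235, 0.0599]
orientation: [0.048, 0.999, -0.0, 0.0]
contact_force: [-0.7, 1.3, 6.5]
width: 0.247
finger_force: 63.2
```

```bash
python3 st.py; python3 - <<'E'
from h import *
a=camera("wrist");b=camera("top")[125:200,150:250]
cv2.imwrite("pics/w4.png",np.hstack([cv2.resize(a,(400,300),interpolation=cv2.INTER_AREA),cv2.resize(b,(400,300),interpolation=cv2.INTER_CUBIC)]))
cv2.imwrite("pics/w4b.png",cv2.resize(a[60:300,60:420],(800,533),interpolation=cv2.INTER_CUBIC))
E
```

```text
23.43 tcp [0.57271 0.23499 0.05986] trayy 68.9 F tool [ 0.82  1.2  -6.45] M tool [-0.433  0.201 -0.093] w 0.247
N+x 4.5  N-x 4.9  push 1.2
```

View pics/w4b.png

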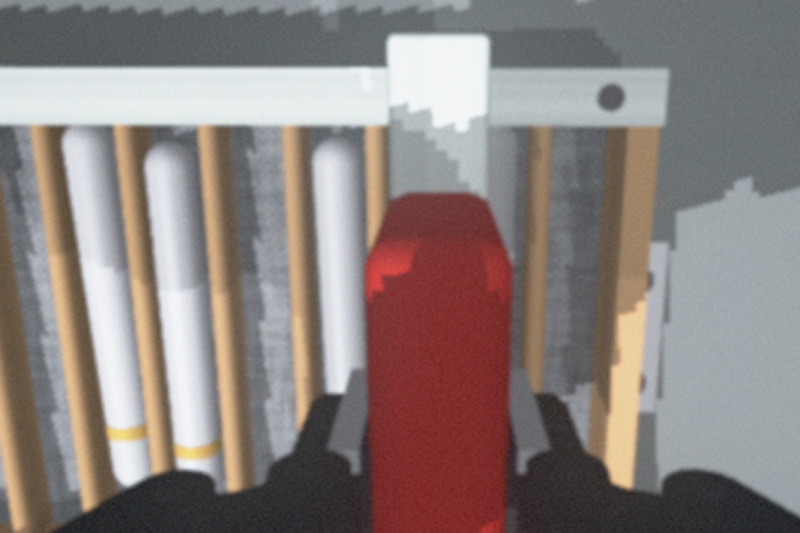

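The fourth pin now seems straight in the y=+82.5 groove, showing beside the head at (500,160). A gentle forward comb will confirm that nothing catches.

Call:
{"op": "jog_arm", "data": {"motion": "0 0 0.25 -0.007 0 0 0; 0 0 0.5 -0.014 0 0 0; 0 0 0.75 -0.021 0 0 0; 0 0 1 -0.027 0 0 0; 0 0 1.2 -0.032 0 0 0; 0 0 1.2 -0.032 0 0 0"}}

```text
time_s: 24.28
tcp_pos: [0.5741, 0.2456, 0.06]
orientation: [0.049, 0.999, -0.001, 0.0]
contact_force: [0.8, -4.2, 6.3]
width: 0.251
finger_force: 63.4
```

```bash
python3 st.py
```

```text
24.27 tcp [0.57407 0.24561 0.06004] trayy 79.6 F tool [-1.17 -4.08 -6.25] M tool [ 0.932 -0.006  0.044] w 0.251
N+x 7.1  N-x 2.1  push -4.1
```

Call:
{"op": "jog_arm", "data": {"motion": "0 0 0.2 -0.004 0 0 0; 0 0 0.4 -0.008 0 0 0; 0 0 0.6 -0.012 0 0 0; 0 0 0.6 -0.012 0 0 0"}}

```text
time_s: 24.78
tcp_pos: [0.5746, 0.2516, 0.0601]
orientation: [0.049, 0.999, -0.001, 0.0]
contact_force: [0.1, -3.6, 6.2]
width: 0.251
finger_force: 63.3
```

```bash
python3 st.py
```

```text
24.77 tcp [0.5746  0.25163 0.06013] trayy 85.6 F tool [-0.43 -3.62 -6.24] M tool [ 0.949 -0.073  0.053] w 0.251
N+x 5.0  N-x 4.2  push -3.6
```

Call:
{"op": "jog_arm", "data": {"motion": "0 0 0.2 -0.004 0 0 0; 0 0 0.4 -0.008 0 0 0; 0 0 0.4 -0.008 0 0 0; 0 0 0.4 -0.3 0 0 0; 0 0 0.4 -2 0 0 0; 0 0 0.4 -5 0 0 0; 0 0 0.4 -9 0 0 0; 0 0 -3 -12 0 0 0; 0 0 -9 -12 0 0 0; 0 0 -15 -12 0 0 0; 0 0 -20 -12 0 0 0; 0 0 -23 -12 0 0 0; 0 0 -23 -12 0 0 0; 0 0 -23 -12 0 0 0"}}

```text
time_s: 26.52
tcp_pos: [0.5523, 0.0249, 0.1808]
orientation: [0.048, 0.999, 0.0, 0.001]
contact_force: [0.2, 0.4, -2.5]
width: 0.25
finger_force: 62.1
```

```bash
python3 st.py; python3 - <<'E'
from h import *
print(R.from_quat(ctrl.state()["orientation"]).as_matrix().round(4))
a=camera("wrist");b=camera("top")[125:200,150:250]
cv2.imwrite("pics/w5.png",np.hstack([cv2.resize(a,(400,300),interpolation=cv2.INTER_AREA),cv2.resize(b,(400,300),interpolation=cv2.INTER_CUBIC)]))
E
```

```text
26.52 tcp [0.55231 0.02491 0.18081] trayy -142.2 F tool [-0.11  0.41  2.49] M tool [-0.061  0.057  0.001] w 0.25
N+x 1.0  N-x -0.4  push 0.4
[[-9.954e-01  9.550e-02  1.400e-03]
 [ 9.550e-02  9.954e-01  3.000e-04]
 [-1.300e-03  4.000e-04 -1.000e+00]]
```

View pics/w5.png

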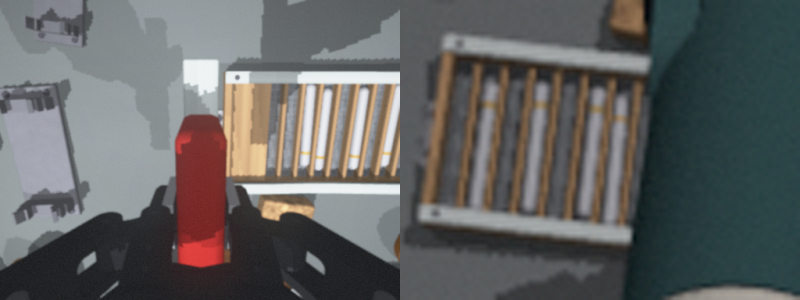

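The wrist view (left) and top view (right) show all four pins straight in grooves, at top-crop columns 485, 537, 590 and 617. I take the rake back to the cradle.

Call:
{"op": "jog_arm", "data": {"motion": "0 -0.6 -4 0 0 0 -0.7; 0 -1.5 -10 0 0 0 -1.6; 0 -2.4 -16 0 0 0 -2.6; 0 -3.04 -20.1 1 0 0 -3.3; 0 -3.04 -20.1 4 0 0 -3.3; 0 -3.04 -20.1 6.5 0 0 -3.3; 0 -3.04 -20.1 8 0 0 -3.3; 0 -3.04 -20.1 8 0 0 -3.3; 0 -3.04 -20.1 8 0 0 -3.3; 0 -3.04 -20.1 8 0 0 -3.3"}}

```text
time_s: 27.88
tcp_pos: [0.5638, -0.1788, 0.1012]
orientation: [0.019, 1.0, -0.0, 0.001]
contact_force: [0.1, 0.3, -2.7]
width: 0.249
finger_force: 62.1
```

```bash
python3 st.py; python3 - <<'E'
from h import *
s=ctrl.state();M=R.from_quat(s["orientation"]).as_matrix();print(M.round(4))
print("cm to home",(M.T@(np.array([.5633,-.1784,.0518])-s["tcp_pos"])*100).round(2), "yaw",np.degrees(np.arctan2(M[1,1],M[0,1])))
E
```

```text
27.88 tcp [ 0.56383 -0.1788   0.10124] trayy -343.8 F tool [-0.04  0.35  2.67] M tool [0.026 0.005 0.002] w 0.249
N+x 0.3  N-x 0.0  push 0.3
[[-9.993e-01  3.830e-02  2.400e-03]
 [ 3.830e-02  9.993e-01 -4.000e-04]
 [-2.400e-03 -3.000e-04 -1.000e+00]]
cm to home [0.07 0.04 4.94] yaw 87.80268881320107
```

Call:
{"op": "jog_arm", "data": {"motion": "0 0.06 0.04 1.5 0 0.1 0; 0 0.06 0.04 3 0 0.1 0; 0 0.06 0.04 4 0 0.1 0; 0 0.06 0.04 4.6 0 0.1 0; 0 0.06 0.04 4.8 0 0.1 0; 0 0.06 0.04 4.88 0 0.1 0; 0 0.06 0.04 4.88 0 0.1 0"}}

```text
time_s: 28.75
tcp_pos: [0.5628, -0.1785, 0.0518]
orientation: [0.019, 1.0, -0.0, -0.0]
contact_force: [-1.0, -0.3, -0.6]
width: 0.251
finger_force: 62.4
```

```bash
python3 st.py
```

```text
28.75 tcp [ 0.56284 -0.1785   0.05183] trayy -343.6 F tool [ 1.01 -0.38  0.57] M tool [0.056 0.083 0.011] w 0.251
N+x -0.3  N-x 2.8  push -0.4
```

Call:
{"op": "jog_arm", "data": {"motion": "0.3 0 0 0.02 0 0 0; 0.5 0 0 0 0 0 0; 1 0 0 0 0 0 0; 1 0 0 0 0 0 0; 1 0 0 0 0 0 0; 1 0 0 0 0 0 0; 1 0 0 -1 0 0 0; 1 0 0 -4 0 0 0; 1 0 0 -9 0 0 0; 1 0 0 -14 0 0 0; 1 0 0 -18 0 0 0; 1 0 0 -18 0 0 0; 1 0 0 -18 0 0 0"}}

```text
time_s: 30.38
tcp_pos: [0.5626, -0.1782, 0.2315]
orientation: [0.019, 1.0, 0.0, -0.0]
contact_force: [-0.3, 0.0, -0.7]
width: 0.998
finger_force: 0.0
```

```bash
python3 st.py; python3 - <<'E'
from h import *
a=camera("wrist");b=camera("top")[125:200,150:250];c=camera("scene")[170:270,180:380]
cv2.imwrite("pics/w6.png",np.vstack([np.hstack([cv2.resize(a,(400,300),interpolation=cv2.INTER_AREA),cv2.resize(b,(400,300),interpolation=cv2.INTER_CUBIC)]),cv2.resize(c,(800,300))[:300]]))
E
```

```text
30.38 tcp [ 0.56264 -0.17824  0.23147] trayy -343.4 F tool [0.29 0.03 0.71] M tool [ 0.013 -0.007 -0.004] w 0.998
N+x 0.5  N-x 1.8  push 0.0
```

View pics/w6.png

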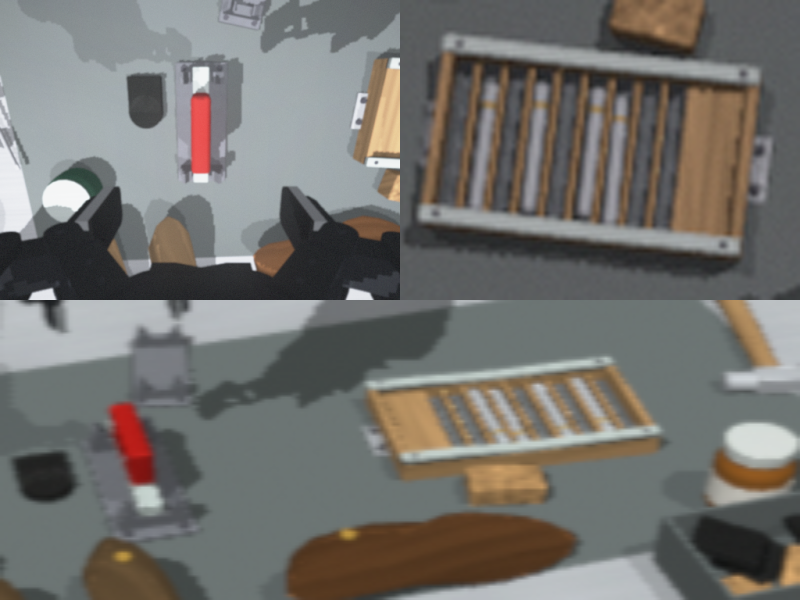

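The rake stands seated in the middle-sized cradle, grip from (192,95) to (210,175). All four pins lie straight down in separate grooves at columns 485, 537, 592 and 617, and the bystanders have not moved.

```bash
python3 -c "
from plant import finish_job
print(finish_job())"
```

```text
the job is handed in; nothing more can be done
None
```

The job is handed in at 30 s of the allowed 72 s: all four pins lie along grooves and the rake stands back in its cradle. Shoulder loads worked out from the wrist readings stayed about 12 N or less (one pin jammed at 20 N, cleared by backing off), and the last pictures show nothing else moved.

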